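# Close and pin the bench grinder's drawer

## Task

Push the open drawer of the bench grinder's stand home until it drops into its detent; then take the flanged lock pin from the drilled wooden block and push it through the canted fork and the drawer's lug until its flange sits flat on the fork. Leave the pin there and do not disturb the other things on the bench.

Things in the scene. Friction and masses are not known exactly. Their poses are not given: they have to be found in the camera images.
- unit: fixed grey steel drawer base, 240 (its x) x 180 (its y) x 120 mm high, with a bench grinder bolted on top, inside its footprint (265 mm in all). Origin: centre of the underside, on the bench. The drawer opens to its own -x, which lies to the robot's right. The canted lock fork is on its +y side wall, which faces the robot
- drawer (a joint): how far the drawer is open (m): 0 is home, 0.13 the most. It slides easily (friction about 1 N, some damping, stays where left) until 19 mm from home, where a sprung roller resists with up to about 5 N; 8 mm from home it passes the crest and pulls the drawer to 0, a hard stop, and holds it there
- drawer_front (a point): centre of the flat outer face of the drawer's front panel (moves with the drawer): 178 mm wide (unit y), from 15 to 105 mm above the bench, 14 mm thick, looking to the unit's -x; push it to the unit's +x. A dark flush pull on its upper half stands out 2 mm. The panel's end nearest the robot carries an ear with the lug arm
- lug_hole (a point): centre of the lug's 15 mm hole at its upper face (moves with the drawer). The lug is a steel plate 5 mm thick, 28 mm wide, that slides between the two fork plates; with the drawer home the holes line up. Down the axis from the mouth: upper fork plate 0 to 6 mm, lug 8 to 13, lower fork plate 15 to 21, then free space
- fork_mouth (a point): centre of the fork's 15 mm hole at the upper fork plate's upper face, 85 mm above the bench; fixed at unit frame x -50, y +128 mm, 38 mm out from the side wall. Its z axis is the hole's axis out of the mouth, leaning 30 degrees from vertical away from the unit, towards the robot (unit frame 0, 0.5, 0.866); x axis as the unit's. Plates are 40 mm long in x
- pin: lock pin, bright steel, upright, the only one with a round flange and knob: shank 12 mm thick, 45 mm long with a tapered end, flange 28 mm across and 6 mm thick, knob 18 mm across and 32 mm tall to grip (83 mm in all, about 90 g). Origin: centre of the shank's lower end, z towards the knob. Starts in one hole of the block, flange on its top
- pin_shoulder (a point): centre of the pin flange's underside, 45 mm up the pin's axis; the knob spans 6 to 38 mm above it
- block: fixed wooden block, 55 (x) x 150 (y) x 55 mm high, origin under its centre on the bench; three upright holes 15 mm wide, 50 mm deep in its top at y = -50, 0 and +50 mm hold the pin and two punches, in any order; the punches stand up to 41 mm out of the block
- punch_plain: bystander: plain round steel punch, 12 mm thick, 85 mm long, no flange, standing in another hole of the block; origin at the centre of its underside
- punch_flat: bystander: steel punch, 12 mm thick with a flat 18 x 6 mm blade on top, 91 mm tall, standing in another hole of the block; origin at the centre of its underside
- mug: bystander: red enamel mug, 80 mm across, 85 mm tall; origin at the centre of its underside
- wrench: bystander: flat wrench about 170 mm long lying beyond the drawer's front; origin at the middle of its length on the bench
- hammer: bystander: hammer about 280 mm long lying on the left; origin at the middle of its length on the bench
- grease: bystander: round steel tin, 60 mm across, 50 mm tall; origin at the centre of its underside
- coolant: bystander: yellow bottle, 76 mm across, 200 mm tall; origin at the centre of its underside
- weight: bystander: stepped dark steel turned part, 80 mm across, 75 mm tall; origin at the centre of its underside

How it is judged:
By the outcome, as a careful person would: the job done as asked, in the order asked, and still so for the second after the job is handed in, with the robot touching nothing.
It also fails if it takes over 58 s, if anything falls off the work surface, if the arm or the gripper's body presses on something with over 40 N, if the wrist force passes 120 N, or if a joint passes its speed limit or range.

## Robot

A 6-joint arm with a two-finger parallel gripper is mounted at the origin on the work surface. World frame = base frame: x ahead of the robot, y to its left, z up, the work surface at z = 0. Lengths are in m, angles in rad, forces in N, time in s.
With the tool pointing down it reaches from about 0.35 to 0.775 m from the base axis. Payload 5.5 kg.
Tool frame: the origin (TCP) lies at the very end of the fingers, on their centre line; the grasp point (between the pads) lies behind it (env.hold_point_z is the z of the grasp point in the tool frame, in m); z points along the fingers, y is the line along which they close (so a half turn about z gives the same grasp; the last joint's range is limited). The gripper opens to 85 mm and grips with 20 to 120 N. Pads are 22 mm wide; open, the fingers measure 114 mm over their backs; the gripper's body (76 mm by 85 mm) begins 54 mm behind the grasp point. The pads swing forward as they close: fully open they stand 13 mm farther back than shut.
Start: joints at [-1.348, 0.313, 0.046, 1.304, 0, 1.431], TCP at [0.204, -0.538, 0.231] pointing down, gripper open.
Joint ranges: [-2.76, 2.76], [-0.86, 1.69], [-1.03, 1.26], [-2.2, 2.34], [-1.47, 1.5], [-3.14, 3.14]. Speed limits (rad/s): [2.57, 2.57, 3.14, 3.14, 3.14, 3.14].

## Interface

Orientations are given as a unit quaternion [w, x, y, z].
In Python, from workcell import env gives the robot as it stands.
- The arm moves only by the tool arm_command, never from a script. Its argument "rows" is a list of rows, each an object with "delta_pos": the shift along the tool's x, y, z scaled (see below), a list of three; "rot": the turn, a rotation vector about the tool's x, y, z scaled (see below), a list of three; "fingers": the closure, from 0 (fully open) to 1 (shut). A call has 1 to 20 rows; each row shifts and turns the commanded pose from where the row before left it, along the tool's axes as they then stand; what a row does not reach is not made up. The controller multiplies each number of a shift by 0.02 m and each number of a turn by 360 degrees. A row lasts 1/10 s, in which the tool goes at most 50 mm and 8.59 degrees, less where a joint would pass 70% of its speed; a pose out of reach is approached as far as the arm can. A call with a number of a shift or a turn outside -1 to 1 is refused whole. A call with a gripper value outside its range is refused whole. The fingers move at their own pace and stop on an object; "squeeze" is the grip in N (left out, the last holds). Time passes only in rows, so rows that do not move let the fingers close. It gives the time, the measured TCP pose, the force and the opening at its end, in the units of the state.
- env.get_state(): the state, without advancing time (a new reading comes with each control period).
- env.read_camera(name): name is "scene" or "top"; returns (picture, depth): 420x560x3 uint8, blue, green, red; 420x560 float32, m along the optical axis (not along the pixel's ray), 0 where there is no reading.
- env.get_calibration(name): a dict with "mtx" (3x3 intrinsics, pixels), "distortion" ([k1, k2, p1, p2, k3] as OpenCV has them; the pictures are not rectified), "R" (3x3) and "t" (3): a world point X has camera coordinates R X + t. Camera axes: x right, y down, z forward; pixel columns grow to the right and rows downward; lengths in m; the calibration is good to about 2 mm. A picture is of the moment at which its call begins. get_calibration takes no time and is no camera call.
- env.hand_in(): hands the job in, once; it reports no verdict.
The state is a dict: "clock": time; "joint_pos": joint angles; "qvel": joint speeds; "tau": joint torques, N m; "tcp_pos": TCP position; "orientation": TCP orientation; "wrist_force": force on the tool from outside, world axes, zero at the start; "ft_torque": the same for the moment, N m; "finger_gap": finger opening in m.
Only numpy, scipy, OpenCV 4.12 (cv2) and the standard library are available. Lean on these libraries where they do the work, as an engineer would, in place of code of your own. Each camera call takes 0.05 s, during which the arm holds its last target. There are 200 camera calls.

## Working session

There is one attempt and no reset: what is moved stays moved. The work goes in short steps, Python scripts to look and compute and a tool call to move; the robot and the scene stay as the last step left them, time stands still between calls to the robot, and variables do not carry over. Pictures are saved under pics/ and viewed, on a budget of 10 in all, crops included, one or two more only if the job needs it, and the job is handed in when it is done.

Besides the shell and the picture viewer there is one more tool, called after "Call:" by a JSON object that holds its "name" and its "arguments", one argument or row to a line. arm_command: Moves the arm, as the interface text tells. Shifts and turns lie within -1 to 1; 1 stands for 0.02 m of shift or 360 degrees of turn. Its arguments: {"type":"object","properties":{"rows":{"type":"array","items":{"type":"object","properties":{"delta_pos":{"type":"array","items":{"type":"number","minimum":-1,"maximum":1}},"rot":{"type":"array","items":{"type":"number","minimum":-1,"maximum":1}},"fingers":{"type":"number"}}}},"squeeze":{"type":"number"}},"required":["rows"]}

```bash
mkdir -p pics; ls
cat > h.py <<'E'
import numpy as np, cv2
from workcell import env
from scipy.spatial.transform import Rotation as Ro
def snap(n):
    im,d=env.read_camera(n); np.savez(f'{n}.npz',im=im,d=d); return im,d
def load(n):
    f=np.load(f'{n}.npz'); return f['im'],f['d']
def cal(n):
    c=env.get_calibration(n); return [np.array(c[k],float) for k in('mtx','distortion','R','t')]
def ray(n,uv):
    K,D,R,t=cal(n); p=cv2.undistortPoints(np.array(uv,float).reshape(-1,1,2),K,D)[:,0]
    return -R.T@t.ravel(), np.c_[p,np.ones(len(p))]@R
def onz(n,uv,z):
    o,r=ray(n,uv); return o+r*((z-o[2])/r[:,2])[:,None]
def cloud(n,d):
    h,w=d.shape; u,v=np.meshgrid(np.arange(w),np.arange(h))
    o,r=ray(n,np.c_[u.ravel(),v.ravel()]); P=o+r*d.reshape(-1,1); P[d.ravel()==0]=np.nan
    return P.reshape(h,w,3)
def proj(n,X):
    K,D,R,t=cal(n); return cv2.projectPoints(np.array(X,float).reshape(-1,1,3),cv2.Rodrigues(R)[0],t,K,D)[0][:,0]
def pose():
    s=env.get_state(); q=np.array(s['orientation']); return np.array(s['tcp_pos']),Ro.from_quat(q[[1,2,3,0]])
E
python3 - <<'E'
from h import *
for n in('scene','top'):
    im,d=snap(n); cv2.imwrite(f'pics/{n}0.png',im); K,D,R,t=cal(n); print(n,-R.T@t.ravel(),K[0,0],R[2],d.min(),d.max())
print(env.get_state(),env.hold_point_z)
E
```

```text
pics
scene [ 0.88964424 -0.53150146  0.87848932] 382.5997388682359 [-0.34483422  0.53701095 -0.76987571] 0.0 3.486137
top [4.43324293e-01 5.06674994e-05 1.33555973e+00] 427.6033287983419 [ 0.07159172 -0.00405631 -0.99742577] 0.0 2.2021258
{'clock': 0.1, 'joint_pos': array([-1.34762662e+00,  3.13950834e-01,  4.50885834e-02,  1.30357004e+00,
       -2.12586357e-05,  1.43120441e+00]), 'qvel': array([-0.00055219, -0.00014421,  0.00371609,  0.00050605, -0.00068562,
       -0.00032431]), 'tau': array([ 1.72794724e-03, -4.81724381e+01,  2.99244744e+01,  1.26831335e-02,
       -2.02046635e-04,  2.60211650e-06]), 'tcp_pos': array([ 0.20393293, -0.53714516,  0.23048185]), 'orientation': array([-8.16825776e-04,  9.83595219e-01,  1.80387850e-01, -4.47927319e-05]), 'wrist_force': array([-0.90884709, -0.08823808, -1.34952823]), 'ft_torque': array([-0.00393156,  0.04678863,  0.01987418]), 'finger_gap': 0.08525766561875937} -0.0187
```

View pics/scene0.png

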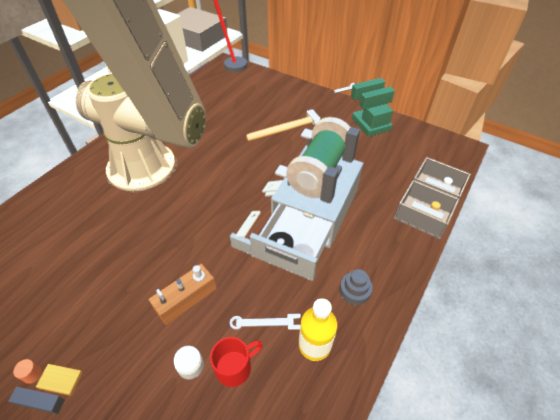

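View pics/top0.png

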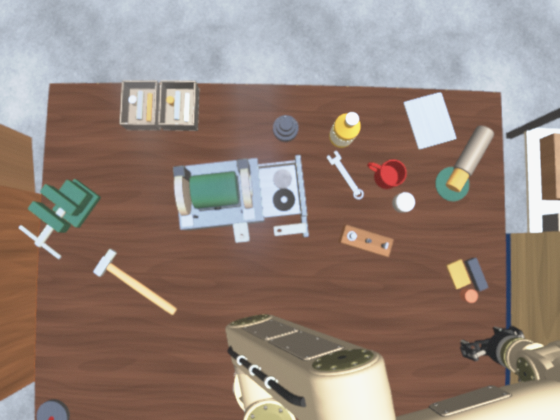

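The scene view shows the drawer open towards the robot's right. The pin (knob) is in the block's hole nearest the unit, at scene (197,272) and top (352,236). The fork is at top (241,232), the lug arm at (290,230) and the drawer front at column ~303. I'll zoom in and measure.

Run:
```python
from h import *
im,d=load('top'); c=cv2.resize(im[145:265,165:405],None,fx=3.3,fy=3.3,interpolation=cv2.INTER_CUBIC)
s,ds=load('scene'); e=cv2.resize(s[165:325,140:380],None,fx=3.3,fy=3.3,interpolation=cv2.INTER_CUBIC)
cv2.imwrite('pics/c1.png',c); cv2.imwrite('pics/c2.png',e)
P=cloud('top',d); Q=cloud('scene',ds)
for n,im_,C in(('top',im,P),('scene',s,Q)):
    # block: wood top at z~.055 near estimate
    x,y,z=C[...,0],C[...,1],C[...,2]
    m=(abs(z-.055)<.006)&(x>.2)&(x<.6)&(y<-.15)&(y>-.5)
    k,l,st,ce=cv2.connectedComponentsWithStats(m.astype(np.uint8))
    for i in range(1,k):
        if st[i,4]>100:
            p=C[l==i]; print(n,'blk',st[i],p.mean(0),cv2.minAreaRect((p[:,:2]*1000).astype(np.float32)))
    for nm,lo,hi in(('unittop',.112,.128),('panel',.098,.111)):
        m=(z>lo)&(z<hi)&(x>.4)&(x<.85)&(y<.3)&(y>-.15)
        k,l,st,ce=cv2.connectedComponentsWithStats(m.astype(np.uint8))
        for i in range(1,k):
            if st[i,4]>60:
                p=C[l==i]; print(n,nm,st[i],p.mean(0).round(4),cv2.minAreaRect((p[:,:2]*1000).astype(np.float32)))
```

```text
top blk [396 193  19  18 174] [ 0.57106782 -0.40165281  0.05150616] ((570.791259765625, -402.338134765625), (53.604671478271484, 52.33292770385742), 63.21893310546875)
top blk [341 225  53  32 783] [ 0.45196795 -0.28380445  0.05525458] ((452.5828857421875, -283.7499084472656), (153.3693389892578, 55.58677673339844), 73.87861633300781)
top unittop [246 159  18  64 552] [0.5869 0.0519 0.1203] ((589.7992553710938, 63.52911376953125), (180.5271759033203, 48.56166076660156), 7.286436557769775)
top unittop [ 179  161   66   68 1399] [0.5646 0.165  0.1207] ((575.9326171875, 182.9605712890625), (178.59017944335938, 188.58966064453125), 7.14838171005249)
top panel [295 156  12  60 297] [ 0.6071 -0.0776  0.1048] ((607.6776123046875, -77.70320892333984), (175.0223388671875, 14.3993501663208), 7.35105037689209)
top panel [231 222  16   8  84] [0.4891 0.0967 0.1035] ((487.8254089355469, 98.62759399414062), (20.02737808227539, 43.058528900146484), 2.0042264461517334)
scene blk [ 149  263   65   53 1146] [ 0.45187687 -0.29110455  0.0546498 ] ((449.8639831542969, -284.9940185546875), (149.81558227539062, 58.34013366699219), 74.34939575195312)
scene blk [174 347  26  24 226] [ 0.56846683 -0.40612491  0.05008593] ((568.5556030273438, -405.35614013671875), (48.009544372558594, 52.418792724609375), 8.190169334411621)
scene unittop [ 271  157   92   67 1950] [0.6075 0.113  0.1181] ((576.9876098632812, 154.4072723388672), (180.49603271484375, 244.35568237304688), 7.1748151779174805)
scene panel [249 234  68  30 406] [ 0.6104 -0.0829  0.1027] ((607.5442504882812, -81.57664489746094), (176.9654998779297, 17.235944747924805), 7.192450046539307)
```

View pics/c1.png

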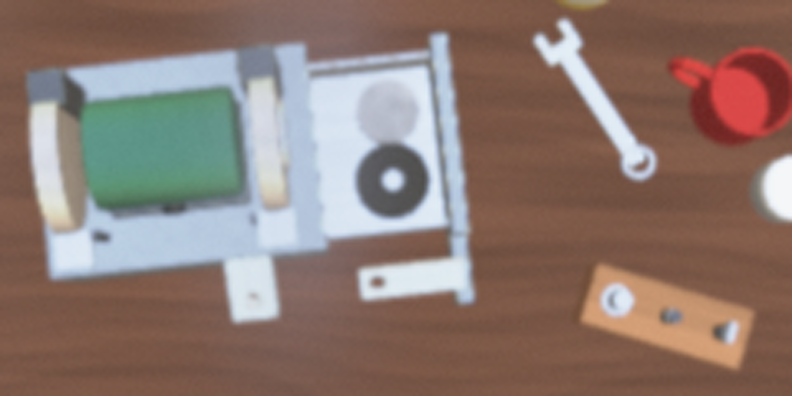

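View pics/c2.png

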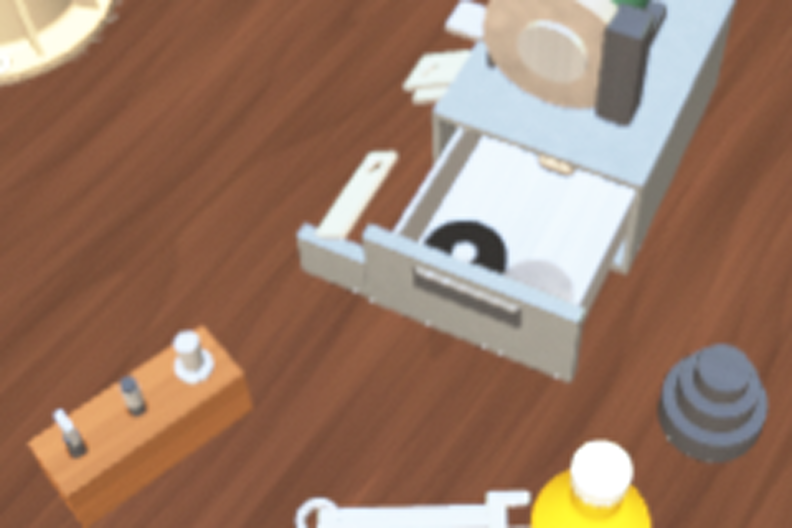

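Crops: pin at top px (352,235), in the hole nearest the unit. Fork hole at about top px (242,235), lug hole at about (279,230). In the scene view the pin's knob is at (197,270), the lug hole at (254,214) and the fork plates at (275,187). Next: precise points for the pin, fork hole and drawer face.

```bash
cat >> h.py <<'E'
UX=np.array([-.125,.992,0]); UY=np.array([-.992,-.125,0]); AX=.5*UY+np.array([0,0,.866])
def go(p,zax,yax):
    """remaining rotation (tool rotvec, units of 360deg, applied first) and shift in the target tool frame (units of 20 mm)"""
    z=zax/np.linalg.norm(zax); y=yax-z*(yax@z); y/=np.linalg.norm(y)
    T=Ro.from_matrix(np.c_[np.cross(y,z),y,z]); p0,R0=pose()
    rv=(R0.inv()*T).as_rotvec()/(2*np.pi)
    print('rot',rv.round(4),'deg',np.degrees(np.linalg.norm(rv)*2*np.pi).round(1),'shift(units)',(T.inv().apply(np.array(p)-p0)/.02).round(3))
E
python3 - <<'E'
from h import *
for n in('top','scene'):
    im,d=load(n); C=cloud(n,d); x,y,z=C[...,0],C[...,1],C[...,2]
    m=(np.hypot(x-.466,y+.236)<.03)&(z>.075); p=C[m]; print(n,'knob',len(p),p.mean(0),p.min(0),p.max(0))
    g=im.max(2).astype(float)
    for nm,G in(('fork',[.456,.091,.085]),('lug',None)):
        if G is None: G=np.array([.456,.091,.085])-.106*UX-.008*AX
        u=proj(n,[G])[0]; 
        c=np.round(u).astype(int); w=g[c[1]-6:c[1]+7,c[0]-6:c[0]+7]
        print(n,nm,u); print(w.astype(int))
    m=(z>.095)&(z<.112)&(abs((C-[.457,.091,.1])@UX)<.03)&(((C-[.577,.1565,0])@UY)>.095)
    print('forkhi',m.sum())
    # panel top face in unit coords
    Q=C-[.577,.1565,0]; a=Q@UX;b=Q@UY
    m=(z>.1)&(z<.11)&(a<-.18)&(a>-.3)&(abs(b)<.2); print('panel x range',np.percentile(a[m],[2,50,98]),'y',np.percentile(b[m],[1,50,99]))
    m=(z>.114)&(z<.125)&(abs(a)<.15)&(abs(b)<.12); print('unit x',np.percentile(a[m],[.5,99.5]),'y',np.percentile(b[m],[.5,99.5]))
    m=(z>.03)&(z<.09)&(a<-.2)&(a>-.3)&(abs(b)<.09); print('front pts',m.sum(),np.percentile(a[m],[2,50,98]) if m.sum() else '')
E
```

```text
top knob 35 [ 0.46625736 -0.23422621  0.0907758 ] [ 0.45780025 -0.24419308  0.0769771 ] [ 0.47520337 -0.22587623  0.09778035]
top fork [241.52073618 236.74131788]
[[236 237 236 235 235 236 236 236 235 234 233 221 173]
 [236 236 236 235 233 232 234 235 235 235 233 223 183]
 [236 236 236 232 223 218 220 229 233 235 234 227 193]
 [235 237 235 228 210 187 193 218 229 234 234 229 198]
 [234 236 234 228 218 205 200 213 226 232 234 230 203]
 [234 236 234 231 227 224 221 220 225 232 234 231 212]
 [232 236 234 230 227 227 226 224 228 233 234 233 217]
 [232 236 236 233 230 229 230 230 232 235 235 232 218]
 [231 235 236 235 234 234 234 234 235 234 233 230 214]
 [226 233 233 233 231 230 231 231 230 229 222 213 189]
 [211 221 216 211 209 203 199 197 195 192 180 164 154]
 [166 174 164 160 157 153 149 147 144 141 139 135 134]
 [134 136 133 132 131 130 130 129 128 127 127 126 127]]
top lug [277.41876726 231.53969861]
[[120 124 143 166 182 188 191 199 204 213 220 224 227]
 [121 128 158 202 225 227 227 225 227 231 235 237 238]
 [127 131 161 217 235 235 224 211 204 213 226 237 239]
 [128 133 154 216 23
[... 1895 characters left out ...]
138 163 195 215 218 218 219 219 222 211 162]
 [135 135 154 211 242 246 246 245 247 247 242 229 176]
 [132 141 187 239 247 244 238 237 246 247 239 217 166]
 [136 165 224 245 245 230 211 218 241 241 228 186 150]
 [153 211 240 242 231 202 186 226 240 232 200 156 138]
 [198 241 244 233 218 209 225 240 238 218 168 141 135]
 [237 248 246 239 233 242 245 242 232 190 147 135 135]
 [245 248 248 247 247 248 245 236 211 161 138 136 138]
 [248 248 247 248 248 247 239 224 174 141 136 139 142]]
forkhi 68
panel x range [-0.24771015 -0.24145136 -0.23339322] y [-0.08698861 -0.00377417  0.08590187]
unit x [-0.12301644  0.11454356] y [-0.08955166  0.08977324]
front pts 857 [-0.2487577  -0.24663173 -0.20860701]
```

```bash
cat >> h.py <<'E'
C0=np.array([.578,.1545,0])
def unit(a,b,z): return C0+a*UX+b*UY+np.array([0,0,z])
E
python3 - <<'E'
from h import *
c,s=np.cos(np.radians(20)),np.sin(np.radians(20)); Z=np.array([0,0,1])
print(unit(-.305,.03,.065)); go(unit(-.305,.03,.15),s*UX-c*Z,-UX); go(unit(-.305,.03,.065),s*UX-c*Z,-UX)
print(onz('top',[[279.4,230]],.078),onz('scene',[[253.4,214.4]],.078), C0-.05*UX+.128*UY)
E
```

```text
[ 0.586365 -0.15181   0.065   ]
rot [0.055  0.0066 0.0374] deg 24.1 shift(units) [ 21.38  -14.341   9.501]
rot [0.055  0.0066 0.0374] deg 24.1 shift(units) [ 21.38  -12.887  13.495]
[[ 0.47784505 -0.01939982  0.078     ]] [[ 0.47565398 -0.01878389  0.078     ]] [0.457274 0.0889   0.      ]
```

Call:
{"name": "arm_command", "arguments": {
  "rows": [
    {"rot": [0.0138, 0.0017, 0.0094], "delta_pos": [0, 0, 0], "fingers": 1},
    {"rot": [0.0138, 0.0017, 0.0094], "delta_pos": [0, 0, 0], "fingers": 1},
    {"rot": [0.0138, 0.0017, 0.0094], "delta_pos": [0, 0, 0], "fingers": 1},
    {"rot": [0.0138, 0.0017, 0.0094], "delta_pos": [0, 0, 0], "fingers": 1},
    {"delta_pos": [0.97, -0.65, 0.43], "rot": [0, 0, 0], "fingers": 1},
    {"delta_pos": [0.97, -0.65, 0.43], "rot": [0, 0, 0], "fingers": 1},
    {"delta_pos": [0.97, -0.65, 0.43], "rot": [0, 0, 0], "fingers": 1},
    {"delta_pos": [0.97, -0.65, 0.43], "rot": [0, 0, 0], "fingers": 1},
    {"delta_pos": [0.97, -0.65, 0.43], "rot": [0, 0, 0], "fingers": 1},
    {"delta_pos": [0.97, -0.65, 0.43], "rot": [0, 0, 0], "fingers": 1},
    {"delta_pos": [0.97, -0.65, 0.43], "rot": [0, 0, 0], "fingers": 1},
    {"delta_pos": [0.97, -0.65, 0.43], "rot": [0, 0, 0], "fingers": 1},
    {"delta_pos": [0.97, -0.65, 0.43], "rot": [0, 0, 0], "fingers": 1},
    {"delta_pos": [0.97, -0.65, 0.43], "rot": [0, 0, 0], "fingers": 1},
    {"delta_pos": [0.97, -0.65, 0.43], "rot": [0, 0, 0], "fingers": 1},
    {"delta_pos": [0.97, -0.65, 0.43], "rot": [0, 0, 0], "fingers": 1},
    {"delta_pos": [0.97, -0.65, 0.43], "rot": [0, 0, 0], "fingers": 1},
    {"delta_pos": [0.97, -0.65, 0.43], "rot": [0, 0, 0], "fingers": 1},
    {"delta_pos": [0.97, -0.65, 0.43], "rot": [0, 0, 0], "fingers": 1},
    {"delta_pos": [0.97, -0.65, 0.43], "rot": [0, 0, 0], "fingers": 1}
  ],
  "squeeze": 30
}}

```text
clock: 2.1
tcp_pos: [0.4826, -0.2577, 0.1728]
orientation: [-0.173, 0.983, 0.061, -0.011]
wrist_force: [-0.2, -0.4, 0.9]
finger_gap: -0.0001
```

Run:
```python
from h import *
c,s=np.cos(np.radians(20)),np.sin(np.radians(20)); Z=np.array([0,0,1])
print(pose()[0]); go(unit(-.305,.03,.15),s*UX-c*Z,-UX); go(unit(-.305,.03,.065),s*UX-c*Z,-UX)
```

```text
[ 0.48263489 -0.25767599  0.17276479]
rot [-0.     -0.0001 -0.0002] deg 0.1 shift(units) [ 5.808 -3.937  2.644]
rot [-0.     -0.0001 -0.0002] deg 0.1 shift(units) [ 5.808 -2.483  6.638]
```

Call:
{"name": "arm_command", "arguments": {
  "rows": [
    {"delta_pos": [0.97, -0.656, 0.44], "rot": [0, 0, 0], "fingers": 1},
    {"delta_pos": [0.97, -0.656, 0.44], "rot": [0, 0, 0], "fingers": 1},
    {"delta_pos": [0.97, -0.656, 0.44], "rot": [0, 0, 0], "fingers": 1},
    {"delta_pos": [0.97, -0.656, 0.44], "rot": [0, 0, 0], "fingers": 1},
    {"delta_pos": [0.97, -0.656, 0.44], "rot": [0, 0, 0], "fingers": 1},
    {"delta_pos": [0.97, -0.656, 0.44], "rot": [0, 0, 0], "fingers": 1},
    {"delta_pos": [0, 0.364, 1.0], "rot": [0, 0, 0], "fingers": 1},
    {"delta_pos": [0, 0.364, 1.0], "rot": [0, 0, 0], "fingers": 1},
    {"delta_pos": [0, 0.364, 1.0], "rot": [0, 0, 0], "fingers": 1},
    {"delta_pos": [0, 0.364, 1.0], "rot": [0, 0, 0], "fingers": 1},
    {"delta_pos": [0, -0.94, 0.342], "rot": [0, 0, 0], "fingers": 1},
    {"delta_pos": [0, -0.47, 0.171], "rot": [0, 0, 0], "fingers": 1},
    {"delta_pos": [0, -0.47, 0.171], "rot": [0, 0, 0], "fingers": 1},
    {"delta_pos": [0, -0.47, 0.171], "rot": [0, 0, 0], "fingers": 1},
    {"delta_pos": [0, -0.47, 0.171], "rot": [0, 0, 0], "fingers": 1},
    {"delta_pos": [0, -0.47, 0.171], "rot": [0, 0, 0], "fingers": 1},
    {"delta_pos": [0, -0.47, 0.171], "rot": [0, 0, 0], "fingers": 1}
  ]
}}

```text
clock: 3.8
tcp_pos: [0.5769, -0.0731, 0.0661]
orientation: [-0.173, 0.983, 0.061, -0.01]
wrist_force: [-0.2, -0.6, 1.1]
finger_gap: 0.0003
```

Run:
```python
from h import *
p,_=pose();q=p-C0;print(p,q@UX,q@UY,env.get_state()['wrist_force'])
im,d=snap('top'); sc,_=snap('scene')
cv2.imwrite('pics/p1.png',np.hstack([cv2.resize(im[140:260,170:350],None,fx=2.2,fy=2.2),cv2.resize(sc[130:314,220:400],(396,264+140))[:264]]))
```

```text
[ 0.57689661 -0.073099    0.06610954] -0.2256402795063948 0.029544437750464978 [-0.23302559 -0.61934195  1.09012988]
```

Call:
{"name": "arm_command", "arguments": {
  "rows": [
    {"delta_pos": [0, -0.47, 0.171], "rot": [0, 0, 0], "fingers": 1},
    {"delta_pos": [0, -0.47, 0.171], "rot": [0, 0, 0], "fingers": 1},
    {"delta_pos": [0, -0.47, 0.171], "rot": [0, 0, 0], "fingers": 1},
    {"delta_pos": [0, -0.47, 0.171], "rot": [0, 0, 0], "fingers": 1},
    {"delta_pos": [0, -0.235, 0.086], "rot": [0, 0, 0], "fingers": 1},
    {"delta_pos": [0, -0.235, 0.086], "rot": [0, 0, 0], "fingers": 1}
  ]
}}

```text
clock: 4.5
tcp_pos: [0.5701, -0.0232, 0.0656]
orientation: [-0.173, 0.983, 0.061, -0.01]
wrist_force: [-1.2, -1.2, 1.4]
finger_gap: 0.0004
```

Run:
```python
from h import *
p,_=pose();q=p-C0;print(p,q@UX,q@UY,env.get_state()['wrist_force'])
for n in('top','scene'):
    im,d=snap(n); C=cloud(n,d)-C0; a=C@UX;b=C@UY;z=C[...,2]
    m=(z>.098)&(z<.11)&(a<-.122)&(a>-.27)&(b<-.02)&(b>-.09); print(n,m.sum(),np.percentile(a[m],[2,50,98]))
```

```text
[ 0.57005573 -0.02318446  0.06556073] -0.17526994564533044 0.030091274380708403 [-1.19751237 -1.19441119  1.39081371]
top 112 [-0.16406406 -0.1573816  -0.15073169]
scene 143 [-0.16771584 -0.16188538 -0.15390888]
```

Call:
{"name": "arm_command", "arguments": {
  "rows": [
    {"delta_pos": [0, -0.235, 0.086], "rot": [0, 0, 0], "fingers": 1},
    {"delta_pos": [0, -0.235, 0.086], "rot": [0, 0, 0], "fingers": 1},
    {"delta_pos": [0, -0.235, 0.086], "rot": [0, 0, 0], "fingers": 1},
    {"delta_pos": [0, -0.235, 0.086], "rot": [0, 0, 0], "fingers": 1},
    {"delta_pos": [0, -0.14, 0.051], "rot": [0, 0, 0], "fingers": 1},
    {"delta_pos": [0, -0.14, 0.051], "rot": [0, 0, 0], "fingers": 1}
  ]
}}

```text
clock: 5.2
tcp_pos: [0.5674, -0.0007, 0.0655]
orientation: [-0.17, 0.983, 0.061, -0.01]
wrist_force: [-2.9, -10.3, 2.1]
finger_gap: 0.0
```

```bash
cat > chk.py <<'E'
from h import *
p,_=pose();q=p-C0;print(p,q@UX,q@UY,env.get_state()['wrist_force'])
for n in('top','scene'):
    im,d=snap(n); C=cloud(n,d)-C0; a=C@UX;b=C@UY;z=C[...,2]
    m=(z>.098)&(z<.11)&(a<-.122)&(a>-.27)&(b<-.02)&(b>-.09); print(n,m.sum(),np.percentile(a[m],[2,50,98]))
E
python3 chk.py
```

```text
[ 0.56738018 -0.00073842  0.06546201] -0.1526690351104376 0.02993966565987247 [ -2.90267931 -10.27911047   2.07102414]
top 107 [-0.14181977 -0.13513241 -0.12874343]
scene 145 [-0.14655927 -0.14006732 -0.13141465]
```

Call:
{"name": "arm_command", "arguments": {
  "rows": [
    {"delta_pos": [0, -0.14, 0.051], "rot": [0, 0, 0], "fingers": 1},
    {"delta_pos": [0, -0.14, 0.051], "rot": [0, 0, 0], "fingers": 1},
    {"delta_pos": [0, -0.14, 0.051], "rot": [0, 0, 0], "fingers": 1},
    {"delta_pos": [0, 0, 0], "rot": [0, 0, 0], "fingers": 1}
  ]
}}

```text
clock: 5.7
tcp_pos: [0.5658, 0.0114, 0.0655]
orientation: [-0.173, 0.983, 0.061, -0.01]
wrist_force: [-0.2, -1.3, -0.4]
finger_gap: -0.0002
```

```bash
python3 chk.py
```

```text
[0.56579678 0.01142802 0.06545373] -0.14040199754137114 0.029989590681036238 [-0.23015478 -1.34848833 -0.43033644]
top 59 [-0.12961425 -0.12584757 -0.12221742]
scene 129 [-0.13470905 -0.12985471 -0.122314  ]
```

Force peaked at 10 N, then fell to 1.3 N. The panel moved on 12 mm to about its home position. I'll back off, rise and turn upright.

Call:
{"name": "arm_command", "arguments": {
  "rows": [
    {"delta_pos": [0, 0.94, -0.342], "rot": [0, 0, 0], "fingers": 1},
    {"delta_pos": [0, 0.94, -0.342], "rot": [0, 0, 0], "fingers": 1},
    {"delta_pos": [0, 0.94, -0.342], "rot": [0, 0, 0], "fingers": 1},
    {"delta_pos": [0, 0, -1], "rot": [0, 0, 0], "fingers": 0.55},
    {"delta_pos": [0, 0, -1], "rot": [0, 0, 0], "fingers": 0.55},
    {"delta_pos": [0, 0, -1], "rot": [0, 0, 0], "fingers": 0.55},
    {"delta_pos": [0, 0, -1], "rot": [0, 0, 0], "fingers": 0.55},
    {"delta_pos": [0, 0, 0], "rot": [-0.0185, 0, 0], "fingers": 0.55},
    {"delta_pos": [0, 0, 0], "rot": [-0.0185, 0, 0], "fingers": 0.55},
    {"delta_pos": [0, 0, 0], "rot": [-0.0185, 0, 0], "fingers": 0.55}
  ]
}}

```text
clock: 6.8
tcp_pos: [0.5774, -0.0761, 0.1415]
orientation: [0.002, 0.998, 0.061, 0.002]
wrist_force: [-0.0, 0.2, 0.2]
finger_gap: 0.0384
```

Run:
```python
from h import *
print(env.get_state()['finger_gap'],pose()[0])
t,d=snap('top'); s,ds=snap('scene')
a=cv2.resize(t[150:250,170:310],(560,400),interpolation=cv2.INTER_CUBIC); b=cv2.resize(s[130:230,230:290],(240,400),interpolation=cv2.INTER_CUBIC)
cv2.imwrite('pics/p2.png',np.hstack([a,b]))
Z=np.array([0,0,1]); go([.4656,-.2365,.12],-Z,-UX)
for n,dd in(('top',d),('scene',ds)):
    C=cloud(n,dd)-C0; a=C@UX;b=C@UY;z=C[...,2]
    m=(z>.098)&(z<.11)&(a<-.1205)&(a>-.27)&(abs(b)<.09); print(n,m.sum(),np.percentile(a[m],[2,50,98]))
    m=(z>.115)&(z<.125)&(abs(a)<.14)&(abs(b)<.09); print(np.percentile(a[m],[.5,99.5]))
```

```text
0.0384292885225373 [ 0.5774395  -0.07610289  0.14150186]
rot [ 0.0001 -0.0004  0.0005] deg 0.2 shift(units) [-6.525  7.433  1.08 ]
top 191 [-0.12967642 -0.12514254 -0.12069664]
[-0.11571251  0.12054295]
scene 260 [-0.13536306 -0.12921553 -0.12099652]
[-0.12096363  0.11716514]
```

View pics/p2.png

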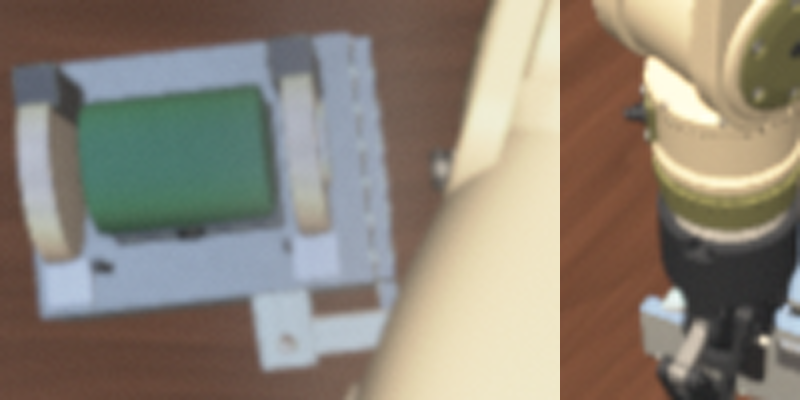

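The drawer is flush: its face is 14 mm ahead of the base's front edge, which is home. The fork hole shows at about top (242,235). Going to the pin.

Call:
{"name": "arm_command", "arguments": {
  "rows": [
    {"delta_pos": [-0.816, 0.929, 0.135], "rot": [0, 0, 0], "fingers": 0.55},
    {"delta_pos": [-0.816, 0.929, 0.135], "rot": [0, 0, 0], "fingers": 0.55},
    {"delta_pos": [-0.816, 0.929, 0.135], "rot": [0, 0, 0], "fingers": 0.55},
    {"delta_pos": [-0.816, 0.929, 0.135], "rot": [0, 0, 0], "fingers": 0.55},
    {"delta_pos": [-0.816, 0.929, 0.135], "rot": [0, 0, 0], "fingers": 0.55},
    {"delta_pos": [-0.816, 0.929, 0.135], "rot": [0, 0, 0], "fingers": 0.55},
    {"delta_pos": [-0.816, 0.929, 0.135], "rot": [0, 0, 0], "fingers": 0.55},
    {"delta_pos": [-0.816, 0.929, 0.135], "rot": [0, 0, 0], "fingers": 0.55},
    {"delta_pos": [0, 0, 0], "rot": [0, 0, 0], "fingers": 0.55}
  ]
}}

```text
clock: 7.8
tcp_pos: [0.4642, -0.2415, 0.1184]
orientation: [-0.001, 0.998, 0.06, 0.0]
wrist_force: [0.9, 1.0, 1.1]
finger_gap: 0.0383
```

Run:
```python
from h import *
Z=np.array([0,0,1]); print(pose()[0]); go([.4656,-.2365,.0645],-Z,-UX)
s,ds=snap('scene'); cv2.imwrite('pics/p3.png',cv2.resize(s[215:325,140:250],(660,660))[:600])
```

```text
[ 0.46420749 -0.24147718  0.11839823]
rot [-0.0004 -0.0001 -0.0008] deg 0.3 shift(units) [ 0.1   -0.238  2.695]
```

View pics/p3.png

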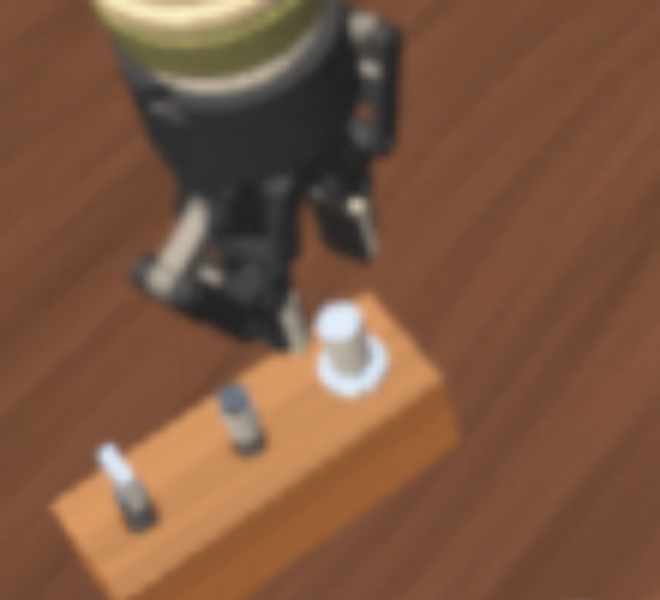

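The fingers are above and behind the pin, and the gap looks centred on the knob (scene px ~(197,268)). A quick ray check, then the nudge and descent.

Run:
```python
from h import *
print(onz('scene',[[140+341/6-.4,215+318/6-.4]],.093), pose()[0])
t,_=np.load('top.npz')['im'],0
```

```text
[[ 0.46400794 -0.23595435  0.093     ]] [ 0.4649295  -0.24053323  0.1185977 ]
```

Call:
{"name": "arm_command", "arguments": {
  "rows": [
    {"delta_pos": [0.1, -0.238, 0.4], "rot": [0, 0, 0], "fingers": 0.55},
    {"delta_pos": [0, 0, 0], "rot": [0, 0, 0], "fingers": 0.55}
  ]
}}

```text
clock: 8.05
tcp_pos: [0.4669, -0.233, 0.1098]
orientation: [-0.001, 0.998, 0.063, 0.0]
wrist_force: [-0.2, -0.1, 0.1]
finger_gap: 0.0386
```

Call:
{"name": "arm_command", "arguments": {
  "rows": [
    {"delta_pos": [-0.08, 0.13, 0.6], "rot": [0, 0, 0], "fingers": 0.55},
    {"delta_pos": [0, 0, 0.6], "rot": [0, 0, 0], "fingers": 0.55},
    {"delta_pos": [0, 0, 0.5], "rot": [0, 0, 0], "fingers": 0.55},
    {"delta_pos": [0, 0, 0.35], "rot": [0, 0, 0], "fingers": 0.55},
    {"delta_pos": [0, 0, 0.2], "rot": [0, 0, 0], "fingers": 0.55},
    {"delta_pos": [0, 0, 0], "rot": [0, 0, 0], "fingers": 0.55}
  ]
}}

```text
clock: 8.65
tcp_pos: [0.4654, -0.237, 0.0652]
orientation: [-0.0, 0.998, 0.062, 0.0]
wrist_force: [-0.3, -0.3, -0.1]
finger_gap: 0.0383
```

Call:
{"name": "arm_command", "arguments": {
  "rows": [
    {"delta_pos": [0, 0, 0], "rot": [0, 0, 0], "fingers": 1},
    {"delta_pos": [0, 0, 0], "rot": [0, 0, 0], "fingers": 1},
    {"delta_pos": [0, 0, 0], "rot": [0, 0, 0], "fingers": 1},
    {"delta_pos": [0, 0, 0], "rot": [0, 0, 0], "fingers": 1}
  ],
  "squeeze": 60
}}

```text
clock: 9.05
tcp_pos: [0.4661, -0.2374, 0.0666]
orientation: [0.0, 0.998, 0.062, 0.001]
wrist_force: [-1.1, 1.3, 3.3]
finger_gap: 0.0162
```

Call:
{"name": "arm_command", "arguments": {
  "rows": [
    {"delta_pos": [0, 0, -0.05], "rot": [0, 0, 0], "fingers": 1},
    {"delta_pos": [0, 0, -0.4], "rot": [0, 0, 0], "fingers": 1},
    {"delta_pos": [0, 0, -0.6], "rot": [0, 0, 0], "fingers": 1},
    {"delta_pos": [0, 0, -0.8], "rot": [0, 0, 0], "fingers": 1},
    {"delta_pos": [0, 0, -0.8], "rot": [0, 0, 0], "fingers": 1},
    {"delta_pos": [0, 0, -0.8], "rot": [0, 0, 0], "fingers": 1},
    {"delta_pos": [0, 0, -0.8], "rot": [0, 0, 0], "fingers": 1},
    {"delta_pos": [0, 0, -0.8], "rot": [0, 0, 0], "fingers": 1},
    {"delta_pos": [0, 0, -0.4], "rot": [0, 0, 0], "fingers": 1},
    {"delta_pos": [0, 0, 0], "rot": [0, 0, 0], "fingers": 1}
  ]
}}

```text
clock: 10.05
tcp_pos: [0.4665, -0.238, 0.1768]
orientation: [0.001, 0.998, 0.062, 0.002]
wrist_force: [-0.1, -0.4, -0.9]
finger_gap: 0.0158
```

Run:
```python
from h import *
s,ds=snap('scene'); print(pose()[0],env.get_state()['finger_gap'],proj('scene',[pose()[0]])); cv2.imwrite('pics/p4.png',cv2.resize(s[175:325,140:250],(528,720))[:600])
```

```text
[ 0.46601049 -0.23768519  0.1757094 ] 0.016169582088632794 [[190.35678234 248.92811117]]
```

View pics/p4.png

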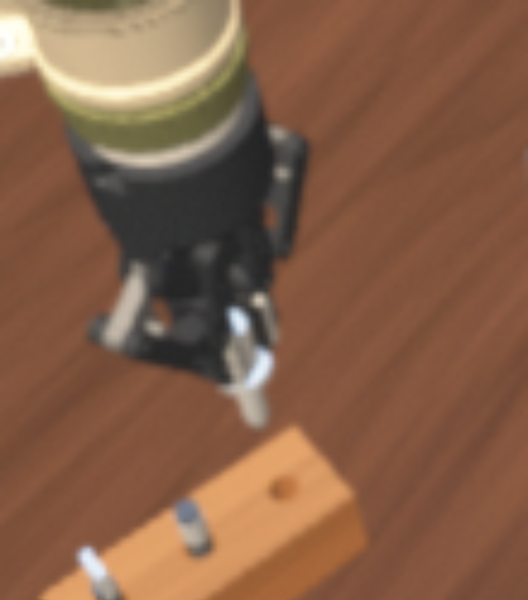

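The pin is held clear of the block (tip at scene ~(193,262), flange ~(192,252)), and both punches are still in place. Checking for tilt in the grip.

Run:
```python
from h import *
s,ds=load('scene'); p,R=pose(); Z=np.array([0,0,1])
for h in(.035,.02,.0,-.006,-.02,-.04,-.052): print(h,proj('scene',[p+Z*h])[0].round(1))
print(R.as_matrix().round(3))
C=cloud('scene',ds); q=R.inv().apply((C-p).reshape(-1,3)).reshape(C.shape)*1000
g=s.min(2)
m=(g>110)&(np.hypot(q[...,0],q[...,1])<22)&(q[...,2]>-35)&(q[...,2]<60)
v,u=np.nonzero(m)
for r in range(v.min(),v.max()+1):
    k=u[v==r]; 
    if len(k): print(r,k.min(),k.max(),k.mean().round(2),q[r,k].mean(0).round(1), g[r,k].tolist())
```

```text
0.035 [187.4 239.7]
0.02 [188.7 243.7]
0.0 [190.4 248.9]
-0.006 [190.8 250.4]
-0.02 [191.9 253.9]
-0.04 [193.5 258.8]
-0.052 [194.4 261.6]
[[ 0.992  0.124  0.002]
 [ 0.124 -0.992 -0.001]
 [ 0.002  0.001 -1.   ]]
237 195 195 195.0 [ 10.1 -13.7 -33.9] [123]
238 195 195 195.0 [  8.8 -14.  -29. ] [125]
239 188 195 190.67 [  1.1  -8.4 -27.6] [150, 150, 113]
240 188 190 189.0 [ -1.3  -5.2 -26.5] [193, 214, 164]
241 188 191 189.5 [  0.3  -4.2 -25. ] [191, 228, 213, 148]
242 188 191 189.5 [  3.  -1. -27.] [161, 221, 225, 171]
243 188 191 189.5 [  4.    0.8 -26.1] [126, 200, 220, 171]
244 189 191 190.0 [  4.7   0.9 -23. ] [167, 183, 147]
245 189 191 190.0 [  7.1   3.9 -24.6] [128, 132, 128]
246 188 191 189.5 [  7.2   6.2 -23.9] [115, 115, 121, 129]
247 188 194 191.33 [  4.9   0.  -10.6] [122, 113, 126, 122, 135, 119]
248 187 195 191.12 [  6.    2.3 -10.5] [126, 138, 118, 120, 131, 164, 183, 171]
249 187 195 191.12 [ 6.8  3.9 -9.2] [129, 146, 129, 117, 132, 172, 213, 220]
250 188 195 191.71 [ 7.3  3.7 -5.4] [139, 133, 111, 135, 182, 223, 228]
251 188 195 191.5 [ 8.4  6.2 -5.5] [134, 139, 118, 111, 151, 205, 229, 221]
252 188 195 191.5 [ 8.9  7.4 -3.6] [131, 146, 131, 133, 182, 225, 231, 204]
253 189 195 192.0 [9.  7.  0.8] [139, 139, 159, 208, 231, 220, 175]
254 189 194 191.5 [9.2 9.5 1.2] [145, 161, 192, 222, 221, 185]
255 187 193 190.0 [ 5.4 11.1  5.6] [130, 162, 175, 182, 202, 208, 183]
256 187 193 190.0 [ 2.9  9.8 12.9] [139, 166, 172, 178, 177, 166, 145]
257 189 194 191.5 [-0.1  3.9 27.2] [142, 165, 167, 158, 141, 114]
258 190 194 192.0 [ 0.3  3.8 31.3] [155, 168, 162, 146, 122]
259 190 194 192.0 [-0.4  4.1 35.5] [142, 168, 164, 150, 130]
260 190 194 192.0 [-0.5  4.9 38.6] [130, 163, 164, 154, 136]
261 191 194 192.5 [-0.   4.9 42.5] [152, 163, 156, 139]
262 191 194 192.5 [-0.3  5.6 45.9] [129, 154, 155, 139]
263 193 193 193.0 [-1.3  4.2 52.8] [127]
```

Run:
```python
from h import *
M=np.array([.458,.0889,.085]); go(M+.1*AX,-AX,-UX); print(M+.1*AX)
```

```text
rot [ 0.0003  0.083  -0.0002] deg 29.9 shift(units) [ -0.844 -16.251  -0.25 ]
[0.4084  0.08265 0.1716 ]
```

Call:
{"name": "arm_command", "arguments": {
  "rows": [
    {"delta_pos": [0, 0, -0.8], "rot": [0, 0, 0], "fingers": 1},
    {"delta_pos": [0, 0, 0], "rot": [0, 0.0208, 0], "fingers": 1},
    {"delta_pos": [0, 0, 0], "rot": [0, 0.0208, 0], "fingers": 1},
    {"delta_pos": [0, 0, 0], "rot": [0, 0.0208, 0], "fingers": 1},
    {"delta_pos": [0, 0, 0], "rot": [0, 0.0208, 0], "fingers": 1},
    {"delta_pos": [0, -0.5, 0], "rot": [0, 0, 0], "fingers": 1},
    {"delta_pos": [0, -1, 0], "rot": [0, 0, 0], "fingers": 1},
    {"delta_pos": [0, -1, 0], "rot": [0, 0, 0], "fingers": 1},
    {"delta_pos": [0, -1, 0], "rot": [0, 0, 0], "fingers": 1},
    {"delta_pos": [0, -1, 0], "rot": [0, 0, 0], "fingers": 1},
    {"delta_pos": [0, -1, 0], "rot": [0, 0, 0], "fingers": 1},
    {"delta_pos": [0, -1, 0], "rot": [0, 0, 0], "fingers": 1},
    {"delta_pos": [0, -1, 0], "rot": [0, 0, 0], "fingers": 1},
    {"delta_pos": [0, -1, 0], "rot": [0, 0, 0], "fingers": 1},
    {"delta_pos": [0, -1, 0], "rot": [0, 0, 0], "fingers": 1},
    {"delta_pos": [0, -1, 0], "rot": [0, 0, 0], "fingers": 1},
    {"delta_pos": [0, -1, 0], "rot": [0, 0, 0], "fingers": 1},
    {"delta_pos": [0, -1, 0], "rot": [0, 0, 0], "fingers": 1},
    {"delta_pos": [0, -1, 0], "rot": [0, 0, 0], "fingers": 1},
    {"delta_pos": [0, -1, 0], "rot": [0, 0, 0], "fingers": 1}
  ]
}}

```text
clock: 12.1
tcp_pos: [0.4294, 0.0516, 0.1911]
orientation: [-0.016, 0.964, 0.06, 0.258]
wrist_force: [0.1, -0.2, -1.7]
finger_gap: 0.0161
```

Call:
{"name": "arm_command", "arguments": {
  "rows": [
    {"delta_pos": [0, -1, 0], "rot": [0, 0, 0], "fingers": 1},
    {"delta_pos": [0, -0.5, 0], "rot": [0, 0, 0], "fingers": 1},
    {"delta_pos": [0, 0, 0], "rot": [0, 0, 0], "fingers": 1},
    {"delta_pos": [0, 0, 0], "rot": [0, 0, 0], "fingers": 1}
  ]
}}

```text
clock: 12.5
tcp_pos: [0.426, 0.0807, 0.191]
orientation: [-0.016, 0.964, 0.061, 0.258]
wrist_force: [0.1, 0.2, -1.1]
finger_gap: 0.0164
```

Run:
```python
from h import *
M=np.array([.458,.0889,.085]); print(pose()[0],env.get_state()['finger_gap']); go(M+.075*AX,-AX,-UX)
```

```text
[0.42599244 0.08066688 0.19099243] 0.016434939226248606
rot [0.0001 0.0001 0.0001] deg 0.1 shift(units) [-1.23  -0.208  1.66 ]
```

Call:
{"name": "arm_command", "arguments": {
  "rows": [
    {"delta_pos": [-0.6, -0.1, 0.0], "rot": [0, 0, 0], "fingers": 1},
    {"delta_pos": [-0.6, -0.1, 0.4], "rot": [0, 0, 0], "fingers": 1},
    {"delta_pos": [0, 0, 0.6], "rot": [0, 0, 0], "fingers": 1},
    {"delta_pos": [0, 0, 0.6], "rot": [0, 0, 0], "fingers": 1},
    {"delta_pos": [0, 0, 0], "rot": [0, 0, 0], "fingers": 1},
    {"delta_pos": [0, 0, 0], "rot": [0, 0, 0], "fingers": 1}
  ]
}}

```text
clock: 13.1
tcp_pos: [0.42, 0.083, 0.1507]
orientation: [-0.016, 0.964, 0.059, 0.258]
wrist_force: [-0.4, -0.7, -1.1]
finger_gap: 0.0164
```

Run:
```python
from h import *
M=np.array([.458,.0889,.085]); p,R=pose(); print(p,R.as_matrix()[:,2]); go(M+.075*AX,-AX,-UX)
t,_=snap('top'); s,_=snap('scene')
for n in('top','scene'): print(n,'mouth',proj(n,[M])[0],'tcp,flange,tip',proj(n,[p,p-.0105*AX,p-.0555*AX]).round(1).tolist())
a=cv2.resize(t[210:260,205:265],None,fx=6.6,fy=6.6,interpolation=cv2.INTER_CUBIC);b=cv2.resize(s[150:200,240:300],None,fx=6.6,fy=6.6,interpolation=cv2.INTER_CUBIC)
cv2.imwrite('pics/p5.png',np.hstack([a,b]))
```

```text
[0.42004266 0.08304146 0.15067852] [ 0.49502114  0.06102731 -0.86673511]
rot [ 0.0002  0.0002 -0.0004] deg 0.2 shift(units) [ 0.021 -0.053  0.054]
top mouth [242.25417997 236.06913118] tcp,flange,tip [[242.4, 249.5], [242.4, 247.6], [242.6, 239.6]]
scene mouth [270.02638669 185.74671405] tcp,flange,tip [[256.9, 165.1], [258.8, 168.1], [266.4, 180.5]]
```

View pics/p5.png

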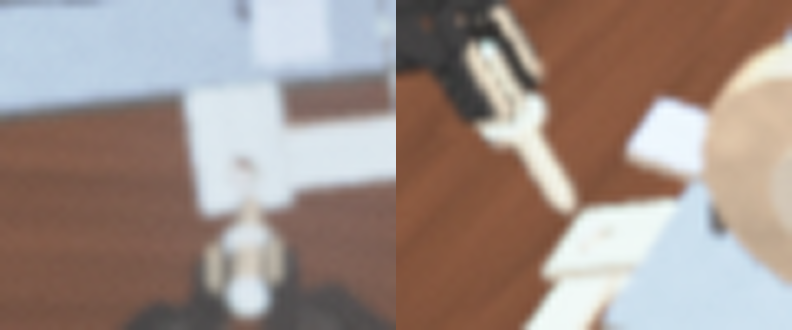

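The pin is held straight in line with the fork. Top view: knob (242,255), flange (242,246), tip ~(242.8,240), hole (242,235). Scene view: flange (258,168), tip (266,181), hole (271,185). Quantifying the residual tilt and offset from the shank's centreline in the scene view.

Run:
```python
from h import *
s,_=load('scene'); t,_=load('top'); p,R=pose(); Rm=R.as_matrix()
g=s[...,0].astype(float)  # blue: wood low
axis=lambda n,zz:proj(n,[p+Rm[:,2]*z for z in zz])
zz=np.array([-.025,-.015,.0,.008,.02,.028,.036,.044,.052]); A=axis('scene',zz)
dirx=(proj('scene',[p+Rm[:,0]*.01])-proj('scene',[p]))[0]; diry=(proj('scene',[p+Rm[:,1]*.01])-proj('scene',[p]))[0]
print('px per cm tool x',dirx,'y',diry)
d=A[-1]-A[0]; d/=np.linalg.norm(d); n=np.array([-d[1],d[0]]); print('n',n,'n.x',n@dirx,'n.y',n@diry)
o=np.arange(-7,7.01,.25)
for z,a in zip(zz,A):
    q=a+o[:,None]*n; pr=cv2.remap(g.astype(np.float32),q[:,0].astype(np.float32)[None],q[:,1].astype(np.float32)[None],cv2.INTER_CUBIC)[0]
    i=np.nonzero(pr>125)[0]; print(z,a.round(1),'edges',o[i[0]] if len(i) else None,o[i[-1]] if len(i) else None,pr[::4].astype(int))
```

```text
px per cm tool x [ 2.72048044 -0.39027901] y [-1.71236485  2.27429593]
n [-0.8526912   0.52241527] n.x -2.523617448340684 n.y 2.6482453576320784
-0.025 [252.7 157.7] edges -6.5 2.5 [103 160 154  81  81 171 241 214 192 173 103  67  57  53  58]
-0.015 [254.5 160.7] edges -6.5 3.0 [ 93 161 168  82  74 147 207 202 202 182 125  74  60  60  57]
0.0 [257.2 165. ] edges -2.75 3.0 [ 62  73  72  68 121 166 194 169 182 181 126  93  97 113  84]
0.008 [258.5 167.2] edges -4.25 6.5 [ 63  62  80 156 231 242 234 228 211 207 225 233 231 173  82]
0.02 [260.6 170.6] edges -1.25 3.25 [ 67  65  64  64  63  88 163 224 225 207 150  88  62  61  60]
0.028 [262.  172.8] edges -1.25 3.25 [ 66  67  67  66  63  82 154 221 229 211 148  78  61  63  62]
0.036 [263.3 175.1] edges -1.25 3.25 [ 64  66  65  66  66  80 148 217 230 207 151  83  66  67  66]
0.044 [264.7 177.2] edges -1.0 3.25 [ 61  63  62  63  64  77 142 216 227 209 155  81  63  63  63]
0.052 [266.  179.4] edges -0.75 2.75 [ 60  59  59  58  59  68 111 185 218 192 120  68  63  63  63]
```

No meaningful tilt. A small lateral correction (1 mm in tool -y, 1.5 mm in +x) while advancing to just off the mouth, then one close look.

Call:
{"name": "arm_command", "arguments": {
  "rows": [
    {"delta_pos": [0.075, -0.05, 0.2], "rot": [0, 0, 0], "fingers": 1},
    {"delta_pos": [0, 0, 0.25], "rot": [0, 0, 0], "fingers": 1},
    {"delta_pos": [0, 0, 0.2], "rot": [0, 0, 0], "fingers": 1},
    {"delta_pos": [0, 0, 0], "rot": [0, 0, 0], "fingers": 1},
    {"delta_pos": [0, 0, 0], "rot": [0, 0, 0], "fingers": 1}
  ]
}}

```text
clock: 13.7
tcp_pos: [0.4282, 0.0856, 0.1403]
orientation: [-0.016, 0.964, 0.06, 0.258]
wrist_force: [0.5, 0.3, -0.7]
finger_gap: 0.0161
```

Run:
```python
from h import *
M=np.array([.458,.0889,.085]); p,R=pose(); print(p,env.get_state()['wrist_force']); go(M+.062*AX,-AX,-UX)
t=np.mean([snap('top')[0] for _ in range(4)],0).astype(np.uint8); s=np.mean([snap('scene')[0] for _ in range(4)],0).astype(np.uint8)
def st(x): 
    x=np.clip((x.astype(float)-60)*1.35,0,255)
    return x.astype(np.uint8)
a=cv2.resize(st(t[222:258,226:262]),(400,400),interpolation=cv2.INTER_CUBIC);b=cv2.resize(st(s[160:196,248:284]),(400,400),interpolation=cv2.INTER_CUBIC)
cv2.imwrite('pics/p6.png',np.hstack([a,b]))
```

```text
[0.42824334 0.08558512 0.14033215] [ 0.48605285  0.27984264 -0.7281626 ]
rot [ 0.0001  0.0001 -0.0002] deg 0.1 shift(units) [-0.087  0.022  0.045]
```

View pics/p6.png

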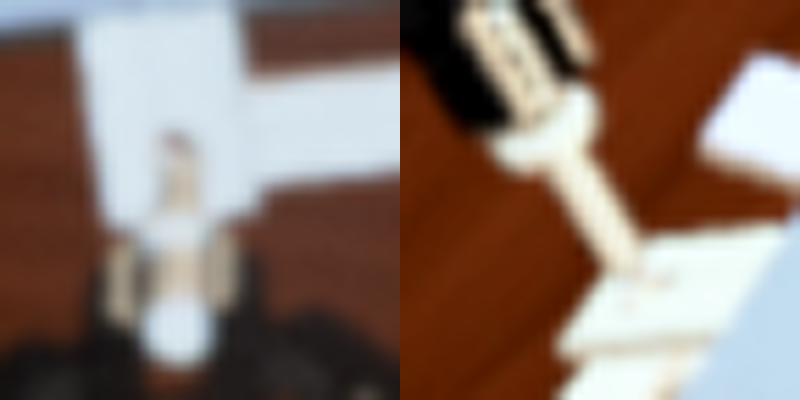

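Top view: the shank (col ~242.2) points straight at the hole's dark remainder (col ~242). Scene view: the shank axis passes about 1 px left of the hole centre (270.3,185.6). So a further 1.5 mm in +x, then advance gently while watching the force.

Call:
{"name": "arm_command", "arguments": {
  "rows": [
    {"delta_pos": [0.075, -0.02, 0.05], "rot": [0, 0, 0], "fingers": 1},
    {"delta_pos": [0, 0, 0.1], "rot": [0, 0, 0], "fingers": 1},
    {"delta_pos": [0, 0, 0.1], "rot": [0, 0, 0], "fingers": 1},
    {"delta_pos": [0, 0, 0.1], "rot": [0, 0, 0], "fingers": 1},
    {"delta_pos": [0, 0, 0], "rot": [0, 0, 0], "fingers": 1},
    {"delta_pos": [0, 0, 0], "rot": [0, 0, 0], "fingers": 1}
  ]
}}

```text
clock: 14.7
tcp_pos: [0.4331, 0.0865, 0.1352]
orientation: [-0.016, 0.964, 0.06, 0.258]
wrist_force: [-0.3, -0.3, -0.6]
finger_gap: 0.0161
```

Call:
{"name": "arm_command", "arguments": {
  "rows": [
    {"delta_pos": [0, 0, 0.1], "rot": [0, 0, 0], "fingers": 1},
    {"delta_pos": [0, 0, 0.1], "rot": [0, 0, 0], "fingers": 1},
    {"delta_pos": [0, 0, 0.1], "rot": [0, 0, 0], "fingers": 1},
    {"delta_pos": [0, 0, 0], "rot": [0, 0, 0], "fingers": 1}
  ]
}}

```text
clock: 15.1
tcp_pos: [0.4359, 0.087, 0.1297]
orientation: [-0.016, 0.964, 0.06, 0.258]
wrist_force: [-0.4, 0.5, -0.6]
finger_gap: 0.0162
```

Still no contact at about 6 mm of travel, so the tip appears to be entering. Continuing.

Call:
{"name": "arm_command", "arguments": {
  "rows": [
    {"delta_pos": [0, 0, 0.1], "rot": [0, 0, 0], "fingers": 1},
    {"delta_pos": [0, 0, 0.1], "rot": [0, 0, 0], "fingers": 1},
    {"delta_pos": [0, 0, 0], "rot": [0, 0, 0], "fingers": 1}
  ]
}}

```text
clock: 15.4
tcp_pos: [0.4378, 0.0873, 0.1262]
orientation: [-0.016, 0.964, 0.06, 0.258]
wrist_force: [-1.0, 0.8, -2.5]
finger_gap: 0.0164
```

Call:
{"name": "arm_command", "arguments": {
  "rows": [
    {"delta_pos": [0, 0, 0.1], "rot": [0, 0, 0], "fingers": 1},
    {"delta_pos": [0, 0, 0], "rot": [0, 0, 0], "fingers": 1}
  ]
}}

```text
clock: 15.6
tcp_pos: [0.4388, 0.0874, 0.1245]
orientation: [-0.016, 0.964, 0.06, 0.258]
wrist_force: [-1.0, 1.5, -2.8]
finger_gap: 0.0163
```

Run:
```python
from h import *
s=env.get_state();p,R=pose(); print(p,R.inv().apply(s['wrist_force']).round(1),R.inv().apply(s['ft_torque']).round(2))
```

```text
[0.43877766 0.08740148 0.12452733] [-2.1 -1.6  2. ] [ 0.39 -0.89  0.04]
```

Light side load (-2 N in x, -1.6 N in y), so ease over slightly and go on.

Call:
{"name": "arm_command", "arguments": {
  "rows": [
    {"delta_pos": [-0.04, -0.03, 0.05], "rot": [0, 0, 0], "fingers": 1},
    {"delta_pos": [0, 0, 0.1], "rot": [0, 0, 0], "fingers": 1},
    {"delta_pos": [0, 0, 0.1], "rot": [0, 0, 0], "fingers": 1},
    {"delta_pos": [0, 0, 0.1], "rot": [0, 0, 0], "fingers": 1},
    {"delta_pos": [0, 0, 0], "rot": [0, 0, 0], "fingers": 1}
  ]
}}

```text
clock: 16.1
tcp_pos: [0.4421, 0.0881, 0.1184]
orientation: [-0.016, 0.964, 0.06, 0.258]
wrist_force: [-0.4, -0.9, -1.3]
finger_gap: 0.0162
```

```bash
cat > f.py <<'E'
from h import *
s=env.get_state();p,R=pose(); M=np.array([.458,.0889,.085]); print(p,R.inv().apply(s['wrist_force']).round(1),R.inv().apply(s['ft_torque']).round(2),'along',((p-M)@AX).round(4), 'tilt err deg',np.degrees(np.arccos(-R.as_matrix()[:,2]@AX/np.linalg.norm(AX))).round(2))
E
python3 f.py
```

```text
[0.44207041 0.08811747 0.1184215 ] [-1.1  0.9  0.9] [ 0.13 -0.7   0.  ] along 0.0369 tilt err deg 0.06
```

Call:
{"name": "arm_command", "arguments": {
  "rows": [
    {"delta_pos": [-0.01, 0, 0.1], "rot": [0, 0, 0], "fingers": 1},
    {"delta_pos": [0, 0, 0.1], "rot": [0, 0, 0], "fingers": 1},
    {"delta_pos": [0, 0, 0.1], "rot": [0, 0, 0], "fingers": 1},
    {"delta_pos": [0, 0, 0.1], "rot": [0, 0, 0], "fingers": 1},
    {"delta_pos": [0, 0, 0], "rot": [0, 0, 0], "fingers": 1}
  ]
}}

```text
clock: 16.6
tcp_pos: [0.4459, 0.0886, 0.1114]
orientation: [-0.016, 0.964, 0.06, 0.258]
wrist_force: [-0.5, 0.5, -1.2]
finger_gap: 0.0157
```

```bash
python3 f.py
```

```text
[0.44585643 0.08857604 0.11139573] [-1.  -0.5  0.8] [ 0.03 -0.59  0.02] along 0.0289 tilt err deg 0.06
```

Call:
{"name": "arm_command", "arguments": {
  "rows": [
    {"delta_pos": [0, 0, 0.15], "rot": [0, 0, 0], "fingers": 1},
    {"delta_pos": [0, 0, 0.15], "rot": [0, 0, 0], "fingers": 1},
    {"delta_pos": [0, 0, 0.15], "rot": [0, 0, 0], "fingers": 1},
    {"delta_pos": [0, 0, 0.15], "rot": [0, 0, 0], "fingers": 1},
    {"delta_pos": [0, 0, 0], "rot": [0, 0, 0], "fingers": 1}
  ]
}}

```text
clock: 17.1
tcp_pos: [0.4517, 0.0893, 0.1008]
orientation: [-0.016, 0.964, 0.06, 0.258]
wrist_force: [0.7, -0.7, 0.2]
finger_gap: 0.016
```

```bash
python3 f.py
```

```text
[0.4517437  0.08931858 0.10079785] [0.6 0.8 0.1] [ 0.04 -0.56 -0.03] along 0.0168 tilt err deg 0.06
```

Call:
{"name": "arm_command", "arguments": {
  "rows": [
    {"delta_pos": [0, 0, 0.06], "rot": [0, 0, 0], "fingers": 1},
    {"delta_pos": [0, 0, 0.06], "rot": [0, 0, 0], "fingers": 1},
    {"delta_pos": [0, 0, 0.06], "rot": [0, 0, 0], "fingers": 1},
    {"delta_pos": [0, 0, 0.05], "rot": [0, 0, 0], "fingers": 1},
    {"delta_pos": [0, 0, 0], "rot": [0, 0, 0], "fingers": 1}
  ]
}}

```text
clock: 17.6
tcp_pos: [0.454, 0.0897, 0.0971]
orientation: [-0.016, 0.964, 0.06, 0.259]
wrist_force: [-0.1, -0.5, -1.3]
finger_gap: 0.0163
```

```bash
python3 f.py
```

```text
[0.45399543 0.08966927 0.09714083] [-0.8  0.5  1.1] [ 0.02 -0.54  0.04] along 0.0125 tilt err deg 0.06
```

Call:
{"name": "arm_command", "arguments": {
  "rows": [
    {"delta_pos": [0, 0, 0.05], "rot": [0, 0, 0], "fingers": 1},
    {"delta_pos": [0, 0, 0.05], "rot": [0, 0, 0], "fingers": 1},
    {"delta_pos": [0, 0, 0], "rot": [0, 0, 0], "fingers": 1}
  ]
}}

```text
clock: 17.9
tcp_pos: [0.4543, 0.0897, 0.0967]
orientation: [-0.016, 0.964, 0.06, 0.259]
wrist_force: [-25.5, -3.8, 30.9]
finger_gap: 0.0162
```

```bash
python3 f.py
```

```text
[0.45427161 0.08973996 0.09672438] [ -6.8   0.6 -39.6] [-0.04 -1.98 -0.  ] along 0.012 tilt err deg 0.11
```

Firm axial stop (about 40 N) with the shoulder at the mouth: the flange is seated. Relax the push, open, and back out along the axis.

Call:
{"name": "arm_command", "arguments": {
  "rows": [
    {"delta_pos": [0, 0, -0.04], "rot": [0, 0, 0], "fingers": 1},
    {"delta_pos": [0, 0, 0], "rot": [0, 0, 0], "fingers": 0.6},
    {"delta_pos": [0, 0, 0], "rot": [0, 0, 0], "fingers": 0.55},
    {"delta_pos": [0, 0, 0], "rot": [0, 0, 0], "fingers": 0.55},
    {"delta_pos": [0, 0, 0], "rot": [0, 0, 0], "fingers": 0.55},
    {"delta_pos": [0, 0, -0.3], "rot": [0, 0, 0], "fingers": 0.55},
    {"delta_pos": [0, 0, -0.6], "rot": [0, 0, 0], "fingers": 0.55},
    {"delta_pos": [0, 0, -0.8], "rot": [0, 0, 0], "fingers": 0.55},
    {"delta_pos": [0, 0, -1], "rot": [0, 0, 0], "fingers": 0.55},
    {"delta_pos": [0, 0, -1], "rot": [0, 0, 0], "fingers": 0.55},
    {"delta_pos": [0, 0, -1], "rot": [0, 0, 0], "fingers": 0.55},
    {"delta_pos": [0, 0, -1], "rot": [0, 0, 0], "fingers": 0.55},
    {"delta_pos": [0, 0, -1], "rot": [0, 0, 0], "fingers": 0.55},
    {"delta_pos": [0, 0, -1], "rot": [0, 0, 0], "fingers": 0.55},
    {"delta_pos": [0, 0, 0], "rot": [0, 0, 0], "fingers": 0.55}
  ]
}}

```text
clock: 19.4
tcp_pos: [0.3787, 0.0801, 0.2324]
orientation: [-0.016, 0.963, 0.06, 0.261]
wrist_force: [0.3, -0.1, -0.2]
finger_gap: 0.0384
```

```bash
python3 f.py
python3 - <<'E'
from h import *
t=np.mean([snap('top')[0] for _ in range(4)],0).astype(np.uint8); s=np.mean([snap('scene')[0] for _ in range(4)],0).astype(np.uint8)
a=cv2.resize(t[205:265,210:270],(400,400),interpolation=cv2.INTER_CUBIC);b=cv2.resize(s[150:210,240:300],(400,400),interpolation=cv2.INTER_CUBIC)
cv2.imwrite('pics/p7.png',np.hstack([a,b]))
M=np.array([.458,.0889,.085])
for n in('top','scene'):
    print(n,proj(n,[M+.006*AX,M+.038*AX]).round(1).tolist())
    _,d=load(n); C=cloud(n,d); Q=C-C0; aa=Q@UX;b=Q@UY;z=Q[...,2]
    q=C-M; h=q@AX; r=np.linalg.norm(q-h[...,None]*AX,axis=-1); m=(r<.02)&(h>-.005)&(h<.06); print('heights',np.percentile(h[m],[50,90,99]).round(4),m.sum())
    m=(z>.098)&(z<.11)&(aa<-.1205)&(aa>-.27)&(abs(b)<.09); print('panel',np.percentile(aa[m],[2,50]).round(4))
E
```

```text
[0.37869196 0.08011239 0.23242327] [0.1 0.1 0.3] [-0.04 -0.44 -0.01] along 0.1676 tilt err deg 0.32
top [[242.2, 237.1], [242.1, 242.6]]
heights [0.0054 0.037  0.0404] 133
panel [-0.1297 -0.1251]
scene [[269.1, 184.2], [263.7, 175.5]]
heights [0.0092 0.0354 0.0379] 137
panel [-0.1353 -0.1293]
```

View pics/p7.png

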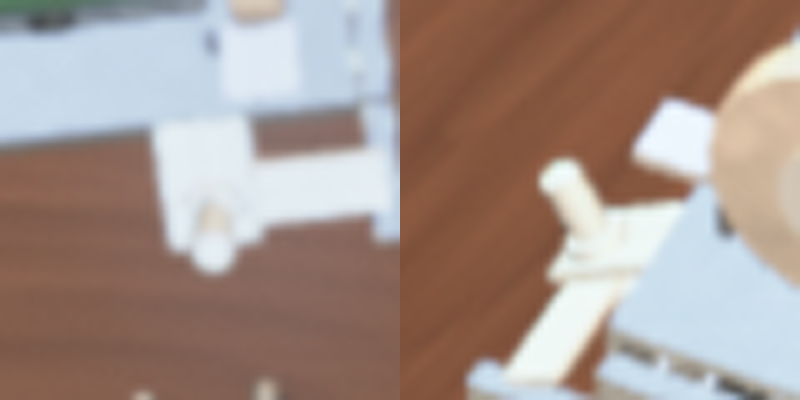

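The pin sits in the fork. Its knob top is at scene (264,176) and top (242,242.5), against predicted positions for a fully seated pin of (263.7,175.5) and (242.1,242.6). The drawer is still home. Handing in.

```bash
python3 -c "
from h import *
print(env.get_state()['qvel'].round(3)); print(env.hand_in())"
```

```text
[-0.002 -0.002  0.003  0.003  0.001  0.   ]
the job is handed in; nothing more can be done
None
```

I pushed the drawer home, then took the pin from the block and pushed it through the fork and lug until its flange stopped on the fork. I then released it, backed the arm clear and handed the job in at about 20 s of the 58 s allowed.

- **Drawer:** resistance peaked at about 10 N, against the 5 N stated, then dropped to about 1 N as the drawer passed the detent crest. Its front face ended 14 mm ahead of the base's front edge, which is the panel's thickness. It read the same after the pin went in.
- **Pin:** it went in with side loads of about 2 N and stopped firmly at about 40 N along the axis. After release the knob top was within 1 px of where a fully seated pin should appear in both views. Depth put it 38–40 mm above the fork face, against 38 mm nominal.
- **Disagreements:**
  - The two cameras differed by about 4–5 mm along y, so I averaged them and aligned the pin to the hole within each picture.
  - An early reading after lifting suggested the pin was tilted about 5° in the grip. A cleaner check at the fork showed almost none.
- **Bystanders:** both punches were still in place after the pin was lifted. I did not re-measure the other things at the end, and the force readings showed no unexpected contact.

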